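# Set the batch counter to 4

### The job

The next glaze tests are batch 4: turn the knob of the square batch counter clockwise until the 4 stands in the middle of its window, then let go of it. Leave the round counter at the number it shows.

Things in the scene. Friction and masses are not known exactly. Their poses are not given: they have to be found in the camera images.
- square_dial (a joint): Turn of the square counter's knob and number drum, rad: 0 = the 1 centred in the window; grows turning clockwise from above, pi/4 per number (2 at 0.785, 3 at 1.571, 4 at 2.356, 8 at 5.498; stops at 0 and 5.5). No detents; light friction (0.06 N m), stays where left. Starts between 0.9 and 1.75, so one clockwise turn of 0.6 to 1.46 rad does it.
- square_grip (a point): Middle of the dark wooden bar knob of the square counter, on its upright turning axis, 68 mm above the table. Bar 58 long, 16 thick, from 44 to 82 mm above the table, on a 48 mm wide hub. x along the bar, y across its 16 mm (pinch there), z up; turns with the knob. A brass dot on top marks the -x end, which points at the window when the dial reads 1.
- square_window (a point): Middle of the 26 x 26 mm window in the grey metal cover of the square counter, a fixed wooden case 140 x 140 x 40 mm; 40 mm above the table, 45 mm from the knob's axis, on the robot's side. Behind it black numerals 15 x 22 mm on a white drum, read from the robot's side. x points from the window to the knob's axis, z up; fixed to the case.
- round_pin (a point): Brass dot on top of the bar knob of the round counter, 22 mm from that knob's axis, 82 mm above the table; turns with the knob. The round counter has the same knob, window and numbers in a round wooden case 140 mm across, 40 mm high; it stands to the left or right of the square one and keeps its setting.

How it is judged:
At the end, for the whole second after the job is handed in: The square counter's drum is at rest with the 4 in its window, within 0.2 rad (11 degrees, 9 mm at the window) of the middle, and the round counter's brass dot is within 6 mm of where it started (value of joint square_dial between 2.156 and 2.556 rad and velocity of joint square_dial between -0.05 and 0.05 rad/s and distance of round_pin from where it was at the start of the episode below 0.006 m); the robot touches nothing.
It fails at once if the round counter's knob was turned (its brass dot moved more than 6 mm) (distance of round_pin from where it was at the start of the episode above 0.006 m).
It also fails if it takes over 35 s, if anything falls off the work surface, if the arm or the gripper's body presses on something with over 40 N, if the wrist force passes 120 N, or if a joint passes its speed limit or range.

### The arm

A 6-joint arm with a two-finger parallel gripper is mounted at the origin on a cart in front of the work surface, level with it; the furniture and walls round the work are solid. World frame = base frame: x ahead of the robot, y to its left, z up, the work surface at z = 0. Lengths are in m, angles in rad, forces in N, time in s.
With the tool pointing down it reaches from about 0.35 to 0.8 m from the base axis. Payload 7.3 kg.
Tool frame: the origin (TCP) lies on the centre line of the jaws, within the pads' length; the fingertips stand 8 mm ahead of it and the grasp point (between the pads) lies 11 mm behind it; x points along the fingers, y is the direction in which the jaws open and shut, and the axes are right-handed (so a half turn about x gives the same grasp; the last joint's range is limited). The gripper opens to 85 mm and grips with 20 to 120 N. Pads are 22 mm wide; open, the fingers measure 114 mm over their backs; the gripper's body (76 mm by 85 mm) begins 54 mm behind the grasp point. The pads swing forward as they close: fully open they stand 13 mm farther back than shut.
Start: joints at [-1.358, 0.342, 1.524, -0, 1.275, -0.146], TCP at [0.184, -0.492, 0.239] pointing down, gripper open.
Joint ranges: [-2.53, 2.53], [-0.77, 2.02], [0.04, 2.7], [-1, 4.14], [0.28, 2.66], [-3.11, 3.11]. Speed limits (rad/s): [2.57, 2.57, 3.14, 3.14, 3.14, 3.14].

### API

Orientations are given as a unit quaternion [x, y, z, w].
In Python, from cell import robot, cams, job_done gives the robot as it stands.
- The arm moves only by the tool drive_tool, never from a script. Its arguments are lists of equal length, an entry for each row: "hand": the closure, from 0 (fully open) to 1 (shut); "dp": the shift along the world's x, y, z in m, a list of three; "rotation": the turn, a rotation vector about the world's x, y, z in rad, a list of three. A call has exactly 8 rows; each row is the pose to reach, as a shift and turn from the pose measured when the call began; what a row does not reach only later rows make up. A row lasts 1/10 s, in which the tool goes at most 50 mm and 8.59 degrees, less where a joint would pass 70% of its speed; a pose out of reach is approached as far as the arm can. A call with a gripper value outside its range is refused whole. The fingers move at their own pace and stop on an object; "force" is the grip in N (left out, the last holds). Time passes only in rows, so rows that repeat a pose let the fingers close, or fill a call up. It gives the time, the measured TCP pose, the force and the opening at its end, in the units of the state.
- robot.sense(): the state, without advancing time (a new reading comes with each control period).
- cams.get_image(name): name is "scene" or "side" or "wrist"; returns a dict with "pixels" (384x512x3 uint8, red, green, blue), "intrinsics" (3x3 intrinsics, pixels), "world_to_cam" (4x4, takes a point from world to camera coordinates); the wrist camera has in their place "T_tool_cam" (4x4, takes a point from camera to tool coordinates, whose origin is the TCP and whose axes are the tool frame's). Camera axes: x right, y down, z forward; pixel columns grow to the right and rows downward; lengths in m; the calibration is good to about 2 mm. The wrist camera is an equidistant fisheye: a pixel r from the principal point sees the ray r / f radians off the axis. A picture is of the moment at which its call begins: read the wrist's pose just before it. There is no depth.
- job_done(): hands the job in, once; it reports no verdict.
The state is a dict: "clock": time; "q": joint angles; "joint_velocities": joint speeds; "effort": joint torques, N m; "ee_pos": TCP position; "orientation": TCP orientation; "contact_force": force on the tool from outside, world axes, zero at the start; "ft_torque": the same for the moment, N m; "gripper_width": finger opening in m.
Only numpy, scipy, OpenCV 4.12 (cv2) and the standard library are available. Lean on these libraries where they do the work, as an engineer would, in place of code of your own. Each camera call takes 0.05 s, during which the arm holds its last target. There are 200 camera calls.

## Working session

There is one attempt and no reset: what is moved stays moved. The work goes in short steps, Python scripts to look and compute and a tool call to move; the robot and the scene stay as the last step left them, time stands still between calls to the robot, and variables do not carry over. Pictures are saved under pics/ and viewed, about 8 in all and at most 12, crops included, and the job is handed in when it is done.

Besides the shell and the picture viewer there is one more tool, called as name(argument=value, ...), one argument or row to a line, values as JSON. drive_tool: Moves the arm, as the interface text tells. Its arguments: {"type":"object","properties":{"hand":{"type":"array","items":{"type":"number"}},"dp":{"type":"array","items":{"type":"array","items":{"type":"number"}}},"rotation":{"type":"array","items":{"type":"array","items":{"type":"number"}}},"force":{"type":"number"}},"required":["hand","dp","rotation"]}

```bash
mkdir -p pics; cat > h.py <<'E'
import numpy as np, cv2
from cell import robot, cams, job_done
def px2w(im,u,v,z):
    K=im["intrinsics"];T=np.array(im["world_to_cam"]);R=T[:3,:3];t=T[:3,3]
    d=R.T@np.linalg.inv(K)@[u,v,1];c=-R.T@t
    return c+d*(z-c[2])/d[2]
def w2px(im,p):
    T=np.array(im["world_to_cam"]);q=np.array(im["intrinsics"])@(T[:3,:3]@p+T[:3,3]);return q[:2]/q[2]
E
python3 - <<'E'
from h import *
import pickle
d={n:cams.get_image(n) for n in("scene","side")}
pickle.dump(d,open("c0.pkl","wb"))
for n in d: cv2.imwrite(f"pics/{n}0.png",cv2.resize(d[n]["pixels"][:,:,::-1],(800,600),interpolation=cv2.INTER_CUBIC))
print(robot.sense())
E
```

```text
{'clock': 0.1, 'q': array([-1.35800597e+00,  3.42639759e-01,  1.52493636e+00,  1.56137098e-05,
        1.27541394e+00, -1.46011119e-01]), 'joint_velocities': array([ 0.00028843, -0.00283553, -0.00221874, -0.00239281,  0.00037877,
       -0.0008134 ]), 'effort': array([ 1.92228865e-03, -4.34447908e+01, -2.46490574e+01, -6.79840764e-05,
        4.77495545e-03,  3.87009925e-05]), 'ee_pos': array([ 0.18429848, -0.49120726,  0.23869717]), 'orientation': array([-0.69574719, -0.12666845,  0.69576962, -0.12568053]), 'contact_force': array([ 0.0717789 , -0.33653435, -0.33361356]), 'ft_torque': array([-0.01689754,  0.04703274,  0.00172988]), 'gripper_width': 0.08537429467659885}
```

View pics/scene0.png

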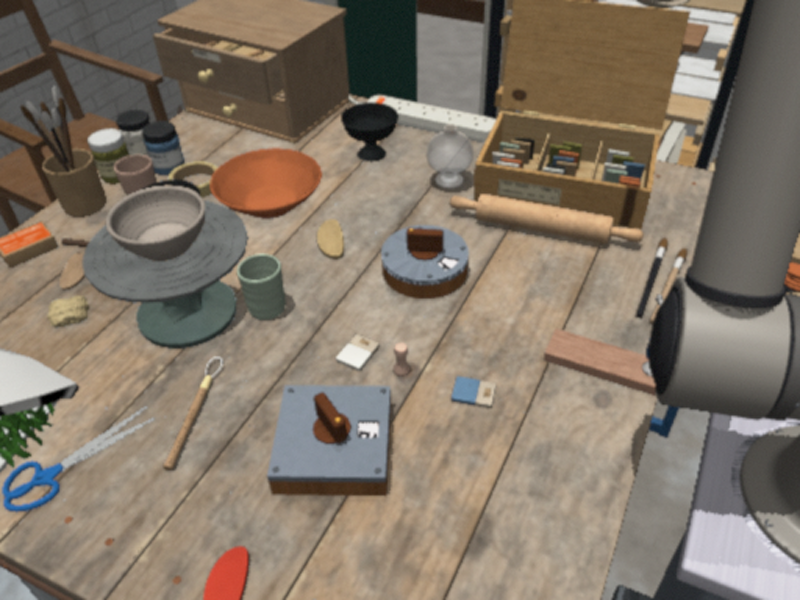

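View pics/side0.png

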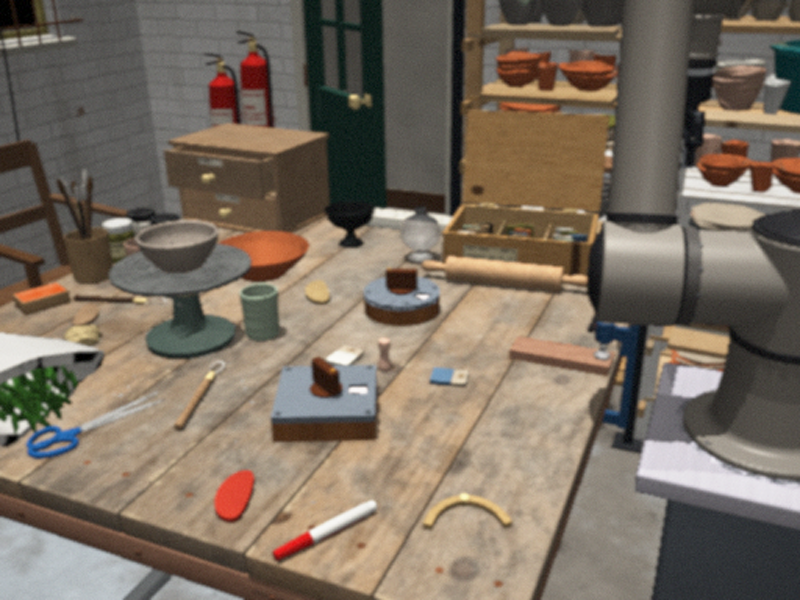

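Scene: the square counter's cover corners are near (283,387), (390,387), (388,482) and (272,480), its window near (369,430), and the brass dot near (338,421). The round counter stands behind it at (425,262). The side view agrees.

```bash
python3 - <<'E'
from h import *
import pickle
d=pickle.load(open("c0.pkl","rb"));im=d["scene"];s=1/1.5625
f=lambda u,v,z:px2w(im,u*s,v*s,z).round(4)
C=[f(*p,.04) for p in((283,387),(390,387),(388,482),(272,480))]
print(C,np.mean(C,0)); print("win",f(369,430,.04)); print("dot",f(338,421,.082)); print("otherend",f(320,398,.082))
print("round",f(425,256,.04))
x=im["pixels"][235:325,165:260,::-1]; a=cv2.resize(x,None,fx=6,fy=6,interpolation=cv2.INTER_CUBIC)
cv2.imwrite("pics/a.png",a)
E
```

```text
[array([0.671 , 0.1512, 0.04  ]), array([0.5425, 0.0925, 0.04  ]), array([0.4807, 0.2223, 0.04  ]), array([0.6056, 0.2769, 0.04  ])] [0.57495  0.185725 0.04    ]
win [0.5354 0.1655 0.04  ]
dot [0.5583 0.196  0.082 ]
otherend [0.5956 0.1747 0.082 ]
round [ 0.612  -0.1728  0.04  ]
```

View pics/a.png

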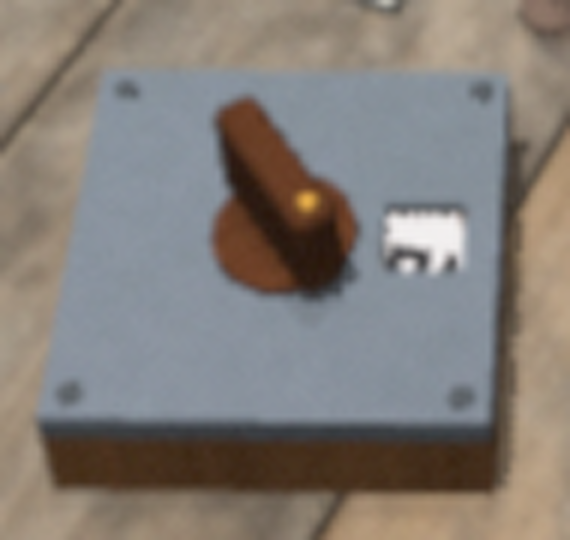

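```bash
python3 - <<'E'
from h import *
import pickle
from scipy.spatial.transform import Rotation as R
d=pickle.load(open("c0.pkl","rb"));im=d["scene"]
f=lambda u,v,z:px2w(im,165+u/6-.4,235+v/6-.4,z)
C=np.array([f(*p,.04) for p in((105,72),(508,72),(495,425),(40,418))]);c=C.mean(0)
w=f(425,238,.04);dot=f(308,202,.082);e=f(238,108,.082)
ang=lambda v:np.degrees(np.arctan2(v[1],v[0]))
print("c",c.round(4),"win",w.round(4),"dot",dot.round(4),"far end",e.round(4))
print("edges",ang(C[0]-C[1]),ang(C[3]-C[2]),ang(C[3]-C[0]),"winaxis",ang(c-w),"dotdir",ang(dot-c),"bar",ang(dot-e), np.hypot(*(dot-c)[:2]))
s=robot.sense();print(R.from_quat(s["orientation"]).as_matrix().round(3))
w_=cams.get_image("wrist");print(w_["T_tool_cam"],w_["intrinsics"])
E
```

```text
c [0.5786 0.1823 0.04  ] win [0.5377 0.1641 0.04  ] dot [0.5603 0.1939 0.082 ] far end [0.5992 0.1706 0.082 ]
edges 24.541834012552403 23.752675903572644 114.31181134034243 winaxis 24.008459743472468 dotdir 147.62408343823458 bar 149.03566954909897 0.02167434394939164
[[-0.     0.351 -0.936]
 [ 0.001 -0.936 -0.351]
 [-1.    -0.001 -0.   ]]
[[-2.70472597e-04 -2.64772532e-01  9.64310859e-01 -1.35880252e-01]
 [ 9.99999954e-01 -2.04892566e-04  2.24225061e-04 -5.41294606e-04]
 [ 1.38211489e-04  9.64310875e-01  2.64772575e-01 -6.70951189e-02]
 [ 0.00000000e+00  0.00000000e+00  0.00000000e+00  1.00000000e+00]] [[297.31863964   0.         254.34836687]
 [  0.         297.31863964 187.15458166]
 [  0.           0.           1.        ]]
```

drive_tool(
  hand=[0,0,0,0,0,0,0,0],
  dp=[
    [0.025,0.042,0],
    [0.05,0.084,0],
    [0.075,0.126,0],
    [0.1,0.168,0],
    [0.125,0.21,0],
    [0.15,0.252,0],
    [0.175,0.294,0],
    [0.2,0.336,0],
  ],
  rotation=[
    [0,0,0.14],
    [0,0,0.28],
    [0,0,0.42],
    [0,0,0.56],
    [0,0,0.7],
    [0,0,0.84],
    [0,0,0.98],
    [0,0,1.12],
  ],
)

```text
clock: 0.95
ee_pos: [0.3849, -0.1534, 0.2389]
orientation: [-0.521, -0.478, 0.521, -0.478]
contact_force: [1.2, -0.5, -0.0]
gripper_width: 0.0855
```

drive_tool(
  hand=[0,0,0,0,0,0,0,0],
  dp=[
    [0.025,0.042,0],
    [0.05,0.084,0],
    [0.075,0.126,0],
    [0.1,0.168,0],
    [0.125,0.21,-0.01],
    [0.15,0.252,-0.02],
    [0.175,0.294,-0.03],
    [0.194,0.336,-0.04],
  ],
  rotation=[
    [0,0,0.14],
    [0,0,0.28],
    [0,0,0.42],
    [0,0,0.56],
    [0,0,0.7],
    [0,0,0.84],
    [0,0,0.98],
    [0,0,1.11],
  ],
)

```text
clock: 1.75
ee_pos: [0.5797, 0.1845, 0.198]
orientation: [0.189, 0.681, -0.19, 0.681]
contact_force: [-0.3, -1.4, 0.3]
gripper_width: 0.0851
```

```bash
cat >> h.py <<'E'
from scipy.spatial.transform import Rotation as Ro
def wrist():
    s=robot.sense();im=cams.get_image("wrist");return s,im
def wpx2w(s,im,u,v,z):
    K=im["intrinsics"];x=np.array([u-K[0,2],v-K[1,2]])/K[0,0];r=np.hypot(*x)
    d=np.array([*(x/r*np.sin(r)),np.cos(r)]);T=np.array(im["T_tool_cam"]);Rw=Ro.from_quat(s["orientation"]).as_matrix()
    c=Rw@T[:3,3]+s["ee_pos"];d=Rw@T[:3,:3]@d
    return c+d*(z-c[2])/d[2]
E
python3 - <<'E'
from h import *
import pickle
s,im=wrist();pickle.dump((s,im),open("w1.pkl","wb"));print(s["ee_pos"],s["q"])
cv2.imwrite("pics/w1.png",cv2.resize(im["pixels"][:,:,::-1],(800,600),interpolation=cv2.INTER_CUBIC))
E
```

```text
[0.57974677 0.18451777 0.19796524] [ 1.82633461e-01  5.27942985e-01  1.34317076e+00 -8.37640535e-04
  1.27126249e+00 -8.46343700e-01]
```

View pics/w1.png

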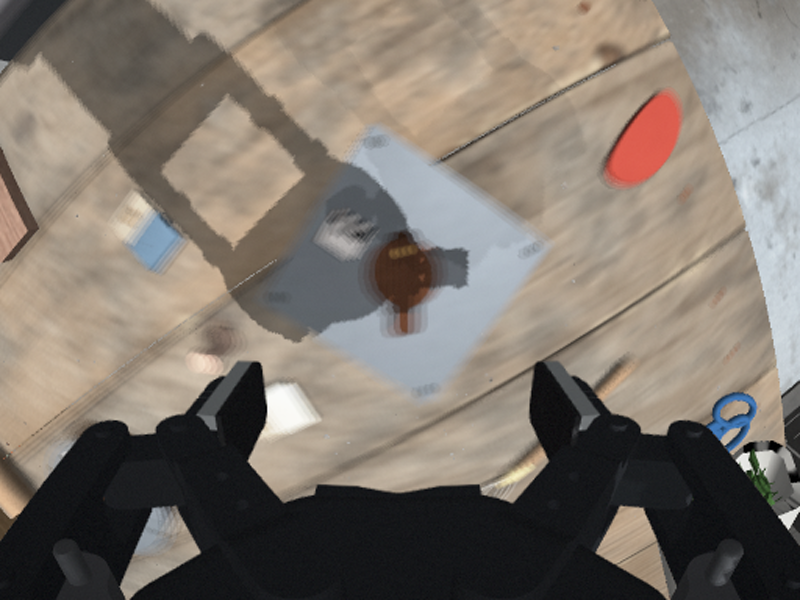

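The wrist view has some motion blur. The cover corners are about (375,126), (549,245), (425,398) and (268,298), the dot (402,252) and the bar's far end (404,328). The bar runs parallel to the jaws, midway between them.

```bash
python3 - <<'E'
from h import *
import pickle
s,im=pickle.load(open("w1.pkl","rb"))
f=lambda u,v,z:wpx2w(s,im,u*.64,v*.64,z)
ang=lambda v:np.degrees(np.arctan2(v[1],v[0]))
C=np.array([f(*p,.04) for p in((375,126),(549,245),(425,398),(268,298))]);c=C.mean(0)
dot=f(402,252,.082);e=f(404,328,.082);w=f(346,234,.04)
print(c,w,dot,e,"edges",[ang(C[i]-C[i-1]) for i in range(4)],"win",ang(c-w),"dot",ang(dot-c),"bar",ang(dot-e))
s=robot.sense();print(s["ee_pos"],ang(Ro.from_quat(s["orientation"]).as_matrix()[:,1]))
E
```

```text
[0.58138914 0.18924675 0.04      ] [0.5411905  0.16955295 0.04      ] [0.56301729 0.19781867 0.082     ] [0.60164428 0.17605215 0.082     ] edges [np.float64(115.505174465834), np.float64(25.82877569438888), np.float64(-67.15030069076958), np.float64(-155.73974669594608)] win 26.100791648965668 dot 154.98724150317653 bar 150.59850265629905
[0.58039461 0.19036123 0.19544568] 59.52881948987249
```

```bash
python3 - <<'E'
from h import *
import pickle
s,im=wrist();pickle.dump((s,im),open("w2.pkl","wb"));print(s["ee_pos"],robot.sense()["ee_pos"])
cv2.imwrite("pics/w2.png",cv2.resize(im["pixels"][60:270,150:380,::-1],None,fx=2.8,fy=2.8,interpolation=cv2.INTER_CUBIC))
E
```

```text
[0.58039461 0.19036123 0.19544568] [0.57905874 0.1873131  0.19587679]
```

View pics/w2.png

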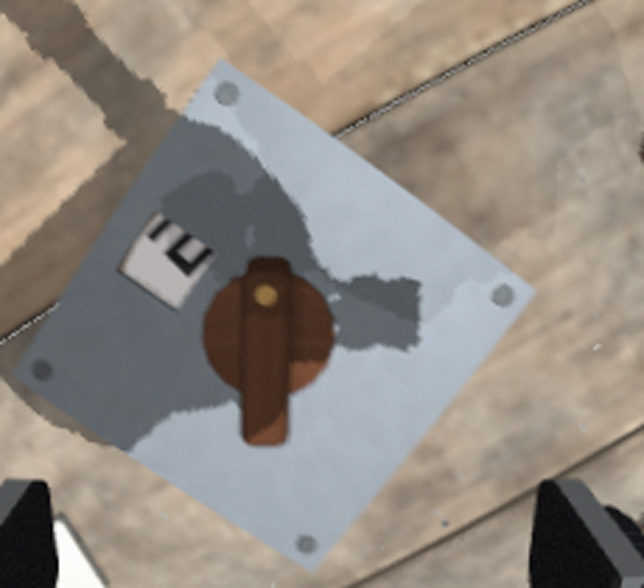

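Sharp now. In the crop the corners are (222,60), (535,293), (317,570) and (18,378), the dot (265,294) and the window (167,262).

```bash
python3 - <<'E'
from h import *
import pickle
s,im=pickle.load(open("w2.pkl","rb"))
f=lambda u,v,z:wpx2w(s,im,150+u/2.8-.3,60+v/2.8-.3,z)
ang=lambda v:np.degrees(np.arctan2(v[1],v[0]))
C=np.array([f(*p,.04) for p in((222,60),(535,293),(317,570),(18,378))]);c=C.mean(0)
dot=f(265,294,.082);w=f(167,262,.04);e=f(266,440,.082)
print(c,w,dot,e,"edges",[ang(C[i]-C[i-1]) for i in range(4)],"win",ang(c-w),"dot",ang(dot-c),np.hypot(*(dot-c)[:2]),"bar",ang(dot-e))
s=robot.sense();print(s["ee_pos"],ang(Ro.from_quat(s["orientation"]).as_matrix()[:,1]))
E
```

```text
[0.58008866 0.18228302 0.04      ] [0.53831035 0.16367206 0.04      ] [0.55991834 0.19305963 0.082     ] [0.60078781 0.16887505 0.082     ] edges [np.float64(114.61808251712017), np.float64(23.62496303683546), np.float64(-65.58662832419357), np.float64(-155.55505954577413)] win 24.01150874997794 dot 151.88526792863786 0.022868692823700444 bar 149.38499837749072
[0.57905874 0.1873131  0.19587679] 59.10487295577718
```

drive_tool(
  hand=[0,0,0,0,0,0,0,0],
  dp=[
    [0,-0.003,-0.02],
    [0,-0.005,-0.045],
    [0,-0.005,-0.07],
    [0,-0.005,-0.095],
    [0,-0.005,-0.115],
    [0,-0.005,-0.13],
    [0,-0.005,-0.137],
    [0,-0.005,-0.137],
  ],
  rotation=[
    [0,0,0],
    [0,0,0],
    [0,0,0],
    [0,0,0],
    [0,0,0],
    [0,0,0],
    [0,0,0],
    [0,0,0],
  ],
)

```text
clock: 2.65
ee_pos: [0.5784, 0.1818, 0.0581]
orientation: [0.188, 0.683, -0.189, 0.68]
contact_force: [-0.6, 0.0, 0.0]
gripper_width: 0.0851
```

drive_tool(
  hand=[0.4,0.6,0.8,0.9,0.9,0.9,0.9,0.9],
  dp=[
    [0,0,0],
    [0,0,0],
    [0,0,0],
    [0,0,0],
    [0,0,0],
    [0,0,0],
    [0,0,0],
    [0,0,0],
  ],
  rotation=[
    [0,0,0],
    [0,0,0],
    [0,0,0],
    [0,0,0],
    [0,0,0],
    [0,0,0],
    [0,0,0],
    [0,0,0],
  ],
  force=25,
)

```text
clock: 3.45
ee_pos: [0.5787, 0.1821, 0.0585]
orientation: [0.188, 0.683, -0.189, 0.68]
contact_force: [0.2, 2.5, 5.0]
gripper_width: 0.0154
```

```bash
python3 - <<'E'
from h import *
s=robot.sense();y=Ro.from_quat(s["orientation"]).as_matrix()[:,1];print(s["ee_pos"],np.degrees(np.arctan2(y[1],y[0])),s["gripper_width"],s["contact_force"],s["ft_torque"])
E
```

```text
[0.57874745 0.18214098 0.05851159] 59.06979059001957 0.015387173179577824 [0.1570282  2.48029797 4.9801896 ] [0.32545161 0.01030235 0.01525774]
```

drive_tool(
  hand=[0.9,0.9,0.9,0.9,0.9,0.9,0.9,0.9],
  dp=[
    [0,0,0],
    [0,0,0],
    [0,0,0],
    [0,0,0],
    [0,0,0],
    [0,0,0],
    [0,0,0],
    [0,0,0],
  ],
  rotation=[
    [0,0,-0.06],
    [0,0,-0.15],
    [0,0,-0.25],
    [0,0,-0.35],
    [0,0,-0.45],
    [0,0,-0.55],
    [0,0,-0.65],
    [0,0,-0.7],
  ],
)

```text
clock: 4.25
ee_pos: [0.5793, 0.1826, 0.0586]
orientation: [0.412, 0.576, -0.411, 0.573]
contact_force: [1.5, 3.1, 0.1]
gripper_width: 0.0161
```

```bash
cat > st.py <<'E'
from h import *
s=robot.sense();y=Ro.from_quat(s["orientation"]).as_matrix()[:,1];a=np.degrees(np.arctan2(y[1],y[0]));print(s["ee_pos"],a,"togo rad",np.radians(-20.8-a),s["gripper_width"],s["contact_force"],s["ft_torque"])
E
python3 st.py
```

```text
[0.57928956 0.18257514 0.05855971] 18.767879234320723 togo rad -0.6905897706703896 0.016052932356748092 [1.52839168 3.13355875 0.06568093] [ 0.53524138 -0.30333339  0.08926233]
```

drive_tool(
  hand=[0.9,0.9,0.9,0.9,0.9,0.9,0.9,0.9],
  dp=[
    [0,0,0],
    [0,0,0],
    [0,0,0],
    [0,0,0],
    [0,0,0],
    [0,0,0],
    [0,0,0],
    [0,0,0],
  ],
  rotation=[
    [0,0,-0.1],
    [0,0,-0.22],
    [0,0,-0.34],
    [0,0,-0.46],
    [0,0,-0.57],
    [0,0,-0.65],
    [0,0,-0.69],
    [0,0,-0.69],
  ],
)

```text
clock: 5.05
ee_pos: [0.58, 0.1826, 0.0586]
orientation: [0.584, 0.402, -0.58, 0.401]
contact_force: [2.6, 1.3, -1.0]
gripper_width: 0.0154
```

drive_tool(
  hand=[0.9,0.9,0.6,0.4,0.2,0,0,0],
  dp=[
    [0,0,0],
    [0,0,0],
    [0,0,0],
    [0,0,0],
    [0,0,0],
    [0,0,0],
    [0,0,0],
    [0,0,0],
  ],
  rotation=[
    [0,0,0],
    [0,0,0],
    [0,0,0],
    [0,0,0],
    [0,0,0],
    [0,0,0],
    [0,0,0],
    [0,0,0],
  ],
)

```text
clock: 5.85
ee_pos: [0.5799, 0.1826, 0.0586]
orientation: [0.584, 0.402, -0.58, 0.401]
contact_force: [0.3, 0.1, -0.7]
gripper_width: 0.0856
```

```bash
python3 st.py
```

```text
[0.57993938 0.1825867  0.05855761] -20.790425957239833 togo rad -0.00016709856889165044 0.08563181146585098 [ 0.26798187  0.13806798 -0.70033648] [0.01268662 0.03691425 0.01830546]
```

Released; now straight up, then look.

drive_tool(
  hand=[0,0,0,0,0,0,0,0],
  dp=[
    [0,0,0.02],
    [0,0,0.05],
    [0,0,0.08],
    [0,0,0.11],
    [0,0,0.13],
    [0,0,0.14],
    [0,0,0.14],
    [0,0,0.14],
  ],
  rotation=[
    [0,0,0],
    [0,0,0],
    [0,0,0],
    [0,0,0],
    [0,0,0],
    [0,0,0],
    [0,0,0],
    [0,0,0],
  ],
)

```text
clock: 6.65
ee_pos: [0.5794, 0.1825, 0.1974]
orientation: [0.583, 0.403, -0.581, 0.4]
contact_force: [-0.4, -0.3, 0.0]
gripper_width: 0.0852
```

```bash
python3 - <<'E'
from h import *
import pickle
cams.get_image("wrist");s,im=wrist();pickle.dump((s,im),open("w3.pkl","wb"))
cv2.imwrite("pics/w3.png",cv2.resize(im["pixels"][60:270,150:380,::-1],None,fx=2.8,fy=2.8,interpolation=cv2.INTER_CUBIC))
d=pickle.load(open("c0.pkl","rb"))["scene"];b=cams.get_image("scene")
u,v=w2px(d,np.array([.612,-.173,.06])).astype(int);sl=np.s_[v-45:v+35,u-45:u+45]
A,B=d["pixels"][sl].astype(int),b["pixels"][sl].astype(int)
print("round diff: mean",abs(A-B).mean(),"max",abs(A-B).max(),s["ee_pos"])
f=lambda x:cv2.resize(x.astype(np.uint8)[:,:,::-1],None,fx=4,fy=4)
cv2.imwrite("pics/r.png",np.hstack([f(A),f(B)]))
E
```

```text
round diff: mean 21.880092592592593 max 158 [0.57922855 0.18245832 0.19699609]
```

View pics/w3.png

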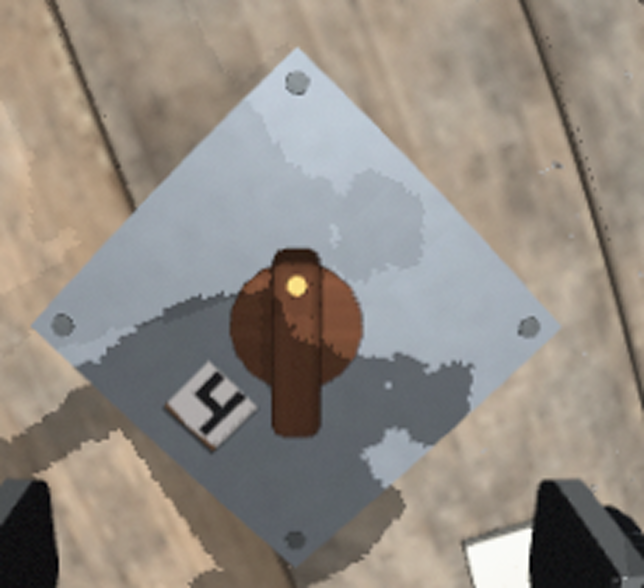

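View pics/r.png

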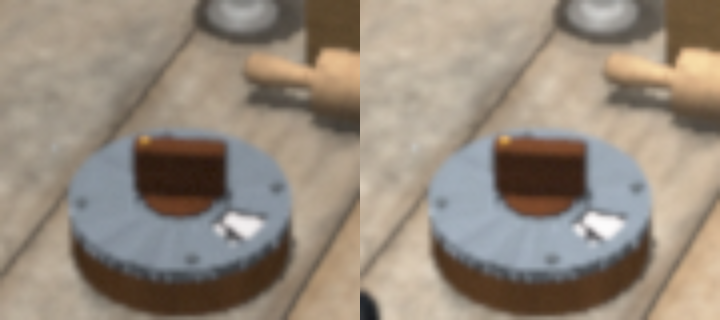

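The window at (210,405) shows the 4 centred. The round counter looks the same as at the start: dot and window have not moved, and only the lighting differs. The gripper is clear of everything.

```bash
python3 -c "
from h import *
s=robot.sense();print(s['clock'],s['contact_force']);print(job_done())"
```

```text
6.8 [-0.10875151 -0.83447807 -0.61160031]
the job is handed in; nothing more can be done
None
```

I turned the square counter's knob clockwise by about 1.39 rad, from roughly 0.96 to 2.36 rad by my estimate. I then opened the gripper, lifted 140 mm straight up and handed the job in at 6.8 s.

- **Square counter:** the last wrist picture shows the 4 centred in its window. The jaws ended within 0.1 degree of the angle I aimed for.
- **Round counter:** in the before and after pictures its dot and window look unmoved. The numeric picture difference was large (mean 22 of 255), which I put down to changed light. I judged this one by eye.
- **Contact:** the gripper was clear of everything, and the force reading was about 1 N or less at hand-in.
- **Disagreement:** my first wrist measurement was taken while the arm was still settling and put the knob up to 7 mm off. A second, sharp picture agreed with the scene camera to about 2 mm, and I used that.

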